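# Repack the dried tent pegs in order

## Task

The four blue tent pegs have dried in the rack: move them into the open black case, one to each cradle, in the same left-to-right order in which they lay in the rack. Lay each peg fully down in both notches of its cradle with its coloured cap towards the case's hinge, let go of it, and leave the candle jar between them where it stands.

Things in the scene. Friction and masses are not known exactly. Their poses are not given: they have to be found in the camera images.
- case: Fixed open black case. Origin mid hinge line on the table; y left along the hinge, x away from the tray. Tray 216x280 mm on the -x side, walls 26 high; door flat on the +x side, two clear pegs in it. In the tray 4 grey cradles, shaped as the rack's saddles, centres x=-110, y=+90,+30,-30,-90 mm, lengthwise along x. Seated peg: axis 47.8 mm above the table.
- peg_red: Loose blue Y-section tent peg, red cap, about 22 g. Origin on its axis at mid length (grip there), x to the cap, z up at the start. Three fins, one up, two down: 17.5 mm wide, fingers meet the lower fins' edges 4 mm below the axis; underside 5.8 mm below, top 9.8 above. Shank to x=+70 mm, 21 mm thick cap to +92, point -90. Starts in saddle_red, axis 47.8 mm above the table.
- peg_yellow: Loose blue Y-section tent peg, yellow cap, about 22 g. Origin on its axis at mid length (grip there), x to the cap, z up at the start. Three fins, one up, two down: 17.5 mm wide, fingers meet the lower fins' edges 4 mm below the axis; underside 5.8 mm below, top 9.8 above. Shank to x=+70 mm, 21 mm thick cap to +92, point -90. Starts in saddle_yellow, axis 47.8 mm above the table.
- peg_white: Loose blue Y-section tent peg, white cap, about 22 g. Origin on its axis at mid length (grip there), x to the cap, z up at the start. Three fins, one up, two down: 17.5 mm wide, fingers meet the lower fins' edges 4 mm below the axis; underside 5.8 mm below, top 9.8 above. Shank to x=+70 mm, 21 mm thick cap to +92, point -90. Starts in saddle_white, axis 47.8 mm above the table.
- peg_green: Loose blue Y-section tent peg, green cap, about 22 g. Origin on its axis at mid length (grip there), x to the cap, z up at the start. Three fins, one up, two down: 17.5 mm wide, fingers meet the lower fins' edges 4 mm below the axis; underside 5.8 mm below, top 9.8 above. Shank to x=+70 mm, 21 mm thick cap to +92, point -90. Starts in saddle_green, axis 47.8 mm above the table.
- saddle_red: Grey saddle of the drying rack holding the red-capped peg at the start; 4 alike, fixed 60 mm apart on a dark tray, rim 12 mm, order varies. Origin under its centre at table level, x along the peg (to the cap), y left along the row. Two notched posts at x=-55,+55 mm, 8 thick; notch floor 42 mm up, 22 wide, flaring to 38 wide at 56 up; strip between them 14 wide, 10 high; else free for fingers.
- saddle_yellow: Grey saddle of the drying rack holding the yellow-capped peg at the start; 4 alike, fixed 60 mm apart on a dark tray, rim 12 mm, order varies. Origin under its centre at table level, x along the peg (to the cap), y left along the row. Two notched posts at x=-55,+55 mm, 8 thick; notch floor 42 mm up, 22 wide, flaring to 38 wide at 56 up; strip between them 14 wide, 10 high; else free for fingers.
- saddle_white: Grey saddle of the drying rack holding the white-capped peg at the start; 4 alike, fixed 60 mm apart on a dark tray, rim 12 mm, order varies. Origin under its centre at table level, x along the peg (to the cap), y left along the row. Two notched posts at x=-55,+55 mm, 8 thick; notch floor 42 mm up, 22 wide, flaring to 38 wide at 56 up; strip between them 14 wide, 10 high; else free for fingers.
- saddle_green: Grey saddle of the drying rack holding the green-capped peg at the start; 4 alike, fixed 60 mm apart on a dark tray, rim 12 mm, order varies. Origin under its centre at table level, x along the peg (to the cap), y left along the row. Two notched posts at x=-55,+55 mm, 8 thick; notch floor 42 mm up, 22 wide, flaring to 38 wide at 56 up; strip between them 14 wide, 10 high; else free for fingers.
- candle: Unlit candle in an amber glass jar, loose, 46 mm across and 78 mm high with its wick, standing on the table between the rack and the case. Origin: centre of its underside.
Mind the look-alikes: they are no part of the job. Leave any brown look-alike of the peg_green alone.

How it is judged:
At the end, for the whole second after the job is handed in: All four pegs at rest in the case, one per cradle, same left-to-right order as their saddles in the rack; each within 8 mm of its cradle's centre line, 14 mm along it, 5 mm of seated height, level within 0.1 rad, in line within 0.15 rad, cap to the hinge ((y of peg_red in the frame of case between 0.082 and 0.098 m or y of peg_red in the frame of case between 0.022 and 0.038 m or y of peg_red in the frame of case between -0.038 and -0.022 m or y of peg_red in the frame of case between -0.098 and -0.082 m) and x of peg_red in the frame of case between -0.124 and -0.096 m and z of peg_red in the frame of case between 0.043 and 0.053 m and angle between peg_red's own x axis and vertical between 1.47 and 1.67 rad and x of case in the frame of peg_red above 0.05 m and angle between the x axis of each of peg_red, peg_yellow, peg_white, peg_green and the x axis of case, either way round below 0.15 rad and linear speed of each of peg_red, peg_yellow, peg_white, peg_green below 0.02 m/s and (y of peg_yellow in the frame of case between 0.082 and 0.098 m or y of peg_yellow in the frame of case between 0.022 and 0.038 m or y of peg_yellow in the frame of case between -0.038 and -0.022 m or y of peg_yellow in the frame of case between -0.098 and -0.082 m) and x of peg_yellow in the frame of case between -0.124 and -0.096 m and z of peg_yellow in the frame of case between 0.043 and 0.053 m and angle between peg_yellow's own x axis and vertical between 1.47 and 1.67 rad and x of case in the frame of peg_yellow above 0.05 m and (y of peg_white in the frame of case between 0.082 and 0.098 m or y of peg_white in the frame of case between 0.022 and 0.038 m or y of peg_white in the frame of case between -0.038 and -0.022 m or y of peg_white in the frame of case between -0.098 and -0.082 m) and x of peg_white in the frame of case between -0.124 and -0.096 m and z of peg_white in the frame of case between 0.043 and 0.053 m and angle between peg_white's own x axis and vertical between 1.47 and 1.67 rad and x of case in the frame of peg_white above 0.05 m and (y of peg_green in the frame of case between 0.082 and 0.098 m or y of peg_green in the frame of case between 0.022 and 0.038 m or y of peg_green in the frame of case between -0.038 and -0.022 m or y of peg_green in the frame of case between -0.098 and -0.082 m) and x of peg_green in the frame of case between -0.124 and -0.096 m and z of peg_green in the frame of case between 0.043 and 0.053 m and angle between peg_green's own x axis and vertical between 1.47 and 1.67 rad and x of case in the frame of peg_green above 0.05 m and ((y of saddle_red in the frame of saddle_yellow above 0 m and y of peg_red in the frame of case above 0.06 m and y of peg_yellow in the frame of case below 0.06 m) or (y of saddle_red in the frame of saddle_yellow above 0 m and y of peg_red in the frame of case above 0 m and y of peg_yellow in the frame of case below 0 m) or (y of saddle_red in the frame of saddle_yellow above 0 m and y of peg_red in the frame of case above -0.06 m and y of peg_yellow in the frame of case below -0.06 m) or (y of saddle_red in the frame of saddle_yellow below 0 m and y of peg_yellow in the frame of case above 0.06 m and y of peg_red in the frame of case below 0.06 m) or (y of saddle_red in the frame of saddle_yellow below 0 m and y of peg_yellow in the frame of case above 0 m and y of peg_red in the frame of case below 0 m) or (y of saddle_red in the frame of saddle_yellow below 0 m and y of peg_yellow in the frame of case above -0.06 m and y of peg_red in the frame of case below -0.06 m)) and ((y of saddle_red in the frame of saddle_white above 0 m and y of peg_red in the frame of case above 0.06 m and y of peg_white in the frame of case below 0.06 m) or (y of saddle_red in the frame of saddle_white above 0 m and y of peg_red in the frame of case above 0 m and y of peg_white in the frame of case below 0 m) or (y of saddle_red in the frame of saddle_white above 0 m and y of peg_red in the frame of case above -0.06 m and y of peg_white in the frame of case below -0.06 m) or (y of saddle_red in the frame of saddle_white below 0 m and y of peg_white in the frame of case above 0.06 m and y of peg_red in the frame of case below 0.06 m) or (y of saddle_red in the frame of saddle_white below 0 m and y of peg_white in the frame of case above 0 m and y of peg_red in the frame of case below 0 m) or (y of saddle_red in the frame of saddle_white below 0 m and y of peg_white in the frame of case above -0.06 m and y of peg_red in the frame of case below -0.06 m)) and ((y of saddle_red in the frame of saddle_green above 0 m and y of peg_red in the frame of case above 0.06 m and y of peg_green in the frame of case below 0.06 m) or (y of saddle_red in the frame of saddle_green above 0 m and y of peg_red in the frame of case above 0 m and y of peg_green in the frame of case below 0 m) or (y of saddle_red in the frame of saddle_green above 0 m and y of peg_red in the frame of case above -0.06 m and y of peg_green in the frame of case below -0.06 m) or (y of saddle_red in the frame of saddle_green below 0 m and y of peg_green in the frame of case above 0.06 m and y of peg_red in the frame of case below 0.06 m) or (y of saddle_red in the frame of saddle_green below 0 m and y of peg_green in the frame of case above 0 m and y of peg_red in the frame of case below 0 m) or (y of saddle_red in the frame of saddle_green below 0 m and y of peg_green in the frame of case above -0.06 m and y of peg_red in the frame of case below -0.06 m)) and ((y of saddle_yellow in the frame of saddle_white above 0 m and y of peg_yellow in the frame of case above 0.06 m and y of peg_white in the frame of case below 0.06 m) or (y of saddle_yellow in the frame of saddle_white above 0 m and y of peg_yellow in the frame of case above 0 m and y of peg_white in the frame of case below 0 m) or (y of saddle_yellow in the frame of saddle_white above 0 m and y of peg_yellow in the frame of case above -0.06 m and y of peg_white in the frame of case below -0.06 m) or (y of saddle_yellow in the frame of saddle_white below 0 m and y of peg_white in the frame of case above 0.06 m and y of peg_yellow in the frame of case below 0.06 m) or (y of saddle_yellow in the frame of saddle_white below 0 m and y of peg_white in the frame of case above 0 m and y of peg_yellow in the frame of case below 0 m) or (y of saddle_yellow in the frame of saddle_white below 0 m and y of peg_white in the frame of case above -0.06 m and y of peg_yellow in the frame of case below -0.06 m)) and ((y of saddle_yellow in the frame of saddle_green above 0 m and y of peg_yellow in the frame of case above 0.06 m and y of peg_green in the frame of case below 0.06 m) or (y of saddle_yellow in the frame of saddle_green above 0 m and y of peg_yellow in the frame of case above 0 m and y of peg_green in the frame of case below 0 m) or (y of saddle_yellow in the frame of saddle_green above 0 m and y of peg_yellow in the frame of case above -0.06 m and y of peg_green in the frame of case below -0.06 m) or (y of saddle_yellow in the frame of saddle_green below 0 m and y of peg_green in the frame of case above 0.06 m and y of peg_yellow in the frame of case below 0.06 m) or (y of saddle_yellow in the frame of saddle_green below 0 m and y of peg_green in the frame of case above 0 m and y of peg_yellow in the frame of case below 0 m) or (y of saddle_yellow in the frame of saddle_green below 0 m and y of peg_green in the frame of case above -0.06 m and y of peg_yellow in the frame of case below -0.06 m)) and ((y of saddle_white in the frame of saddle_green above 0 m and y of peg_white in the frame of case above 0.06 m and y of peg_green in the frame of case below 0.06 m) or (y of saddle_white in the frame of saddle_green above 0 m and y of peg_white in the frame of case above 0 m and y of peg_green in the frame of case below 0 m) or (y of saddle_white in the frame of saddle_green above 0 m and y of peg_white in the frame of case above -0.06 m and y of peg_green in the frame of case below -0.06 m) or (y of saddle_white in the frame of saddle_green below 0 m and y of peg_green in the frame of case above 0.06 m and y of peg_white in the frame of case below 0.06 m) or (y of saddle_white in the frame of saddle_green below 0 m and y of peg_green in the frame of case above 0 m and y of peg_white in the frame of case below 0 m) or (y of saddle_white in the frame of saddle_green below 0 m and y of peg_green in the frame of case above -0.06 m and y of peg_white in the frame of case below -0.06 m))); the robot touches nothing.
It fails at once if the candle is pushed more than 20 mm or tipped more than 0.25 rad (distance of candle from where it was at the start of the episode above 0.02 m or angle between candle's own z axis and vertical above 0.25 rad).
It also fails if it takes over 128 s, if anything falls off the work surface, if the arm or the gripper's body presses on something with over 40 N, if the wrist force passes 120 N, or if a joint passes its speed limit or range.

## Robot

A 7-joint arm with a two-finger parallel gripper is mounted at the origin on the work surface. World frame = base frame: x ahead of the robot, y to its left, z up, the work surface at z = 0. Lengths are in m, angles in rad, forces in N, time in s.
With the tool pointing down it reaches from about 0.4 to 0.925 m from the base axis. Payload 4.1 kg.
Tool frame: the origin (TCP) lies on the mounting face of the last link; the fingertips stand 173 mm ahead of it and the grasp point (between the pads) lies ahead of it (r.tcp_to_grasp is the z of the grasp point in the tool frame, in m); z points along the fingers, y is the line along which they close (so a half turn about z gives the same grasp; the last joint's range is limited). The gripper opens to 85 mm and grips with 20 to 120 N. Pads are 22 mm wide; open, the fingers measure 114 mm over their backs; the gripper's body (76 mm by 85 mm) begins 54 mm behind the grasp point. The pads swing forward as they close: fully open they stand 13 mm farther back than shut.
Start: joints at [1.124, 0.398, 0.045, 1.537, -0.019, 1.207, -0.051], TCP at [0.222, -0.611, 0.405] pointing down, gripper open.
Joint ranges: [-2.82, 2.82], [-0.49, 2.23], [-1.37, 1.46], [0, 2.46], [-1.36, 4.5], [0.23, 2], [-2.94, 2.94]. Speed limits (rad/s): [2.57, 2.57, 3.14, 3.14, 3.14, 3.14, 3.14].

## Interface

Orientations are given as a unit quaternion [w, x, y, z].
In Python, from cell import r gives the robot as it stands. The module is installed in compiled form; this text tells all that it offers.
- The arm moves only by the tool drive_tool, never from a script. Its argument "targets" is a list of rows, each an object with "jaw": the finger opening in cm, from 0 to 8.54; "translation": the shift along the tool's x, y, z in cm, a list of three; "turn": the turn about the tool's z in rad. In form: [{"jaw": jaw, "translation": [dx, dy, dz], "turn": turn}, ...]. A call has 1 to 8 rows; each row shifts and turns the commanded pose from where the row before left it, along the tool's axes as they then stand; what a row does not reach is not made up. A row lasts 1/8 s, in which the tool goes at most 62.5 mm and 10.7 degrees, less where a joint would pass 70% of its speed; a pose out of reach is approached as far as the arm can. A call is refused whole if a number of a shift passes 6.25 or a number of a turn 0.188, either way. A call with a gripper value outside its range is refused whole. The fingers move at their own pace and stop on an object; the grip force is fixed at half the most. Time passes only in rows, so rows that do not move let the fingers close. It gives the time, the measured TCP pose, the force, the opening and the grip force at its end, in the units of the state.
- r.get_obs(): the state, without advancing time (a new reading comes with each control period).
- r.grab_frame(name): name is "side" or "top" or "wrist"; returns (picture, depth): 480x640x3 uint8, red, green, blue; 480x640 float32, m along the optical axis (not along the pixel's ray), 0 where there is no reading.
- r.camera_params(name): a dict with "vfov" (degrees; the focal length in pixels is half the picture's height over the tangent of half this angle, whatever the lens; pixels are square), "cx", "cy" (the principal point, pixels), "R" (3x3) and "t" (3): a world point X has camera coordinates R X + t. Camera axes: x right, y down, z forward; pixel columns grow to the right and rows downward; lengths in m; the calibration is good to about 2 mm. A picture is of the moment at which its call begins: read the wrist's pose just before it. camera_params takes no time and is no camera call; for the wrist camera it gives the pose at the moment of the call.
- r.hand_in(): hands the job in; it is judged then, once.
The state is a dict: "clock": time; "q": joint angles; "dq": joint speeds; "joint_torque": joint torques, N m; "eef_pos": TCP position; "eef_rot": TCP orientation; "wrist_force": force on the tool from outside, world axes, zero at the start; "wrist_torque": the same for the moment, N m; "opening": finger opening in m; "grip_force": force on a finger pad.
Only numpy, scipy, OpenCV 4.12 (cv2) and the standard library are available. Lean on these libraries where they do the work, as an engineer would, in place of code of your own. Each camera call takes 0.05 s, during which the arm holds its last target. There are 200 camera calls.

## Working session

There is one attempt and no reset: what is moved stays moved. The work goes in short steps, Python scripts to look and compute and a tool call to move; the robot and the scene stay as the last step left them, time stands still between calls to the robot, and variables do not carry over. Pictures are saved under pics/ and viewed, at most 14 in all, crops included, and the job is handed in when it is done.

Besides the shell and the picture viewer there is one more tool, called after "Call:" by a JSON object that holds its "api" and its "payload", one argument or row to a line. drive_tool: Moves the arm, as the interface text tells. Its arguments: {"type":"object","properties":{"targets":{"type":"array"}},"required":["targets"]}

```bash
mkdir -p pics; python3 - <<'E'
from cell import r
import cv2,numpy as np
o=r.get_obs();print({k:np.round(v,3) for k,v in o.items()},r.tcp_to_grasp)
for n in("top","side"):
    p,d=r.grab_frame(n);cv2.imwrite(f"pics/{n}0.png",p[:,:,::-1]);np.savez(f"{n}0.npz",p=p,d=d)
    c=r.camera_params(n);print(n,c)
E
```

```text
{'clock': np.float64(0.0), 'q': array([ 1.124,  0.399,  0.045,  1.538, -0.019,  1.207, -0.051]), 'dq': array([-0.001,  0.002,  0.002, -0.   ,  0.001, -0.001,  0.   ]), 'joint_torque': array([ 0.0000e+00, -4.7511e+01,  1.3650e+00, -2.5422e+01,  1.2000e-02,
        9.0000e-03,  0.0000e+00]), 'eef_pos': array([ 0.221, -0.611,  0.404]), 'eef_rot': array([-0.001,  0.985,  0.173, -0.   ]), 'wrist_force': array([-0.298,  0.636,  0.709]), 'wrist_torque': array([ 0.003, -0.044, -0.013]), 'grip_force': np.float64(0.0), 'opening': np.float64(0.085)} 0.1547
top {'vfov': 53.740235858870875, 'cx': 319.844937614042, 'cy': 240.19898925076356, 'R': array([[ 0.00791558, -0.99976409,  0.02022628],
       [-0.99853577, -0.00898506, -0.05334396],
       [ 0.05351311, -0.01977442, -0.99837133]]), 't': array([-0.03248904,  0.59215937,  0.93502561])}
side {'vfov': 47.45140846364467, 'cx': 321.61559526067583, 'cy': 245.6782836677461, 'R': array([[-0.80783506, -0.58932822, -0.00973487],
       [-0.42299037,  0.5911675 , -0.68673149],
       [ 0.41046519, -0.55064802, -0.72684599]]), 't': array([0.44982958, 0.29712311, 0.95542398])}
```

View pics/top0.png

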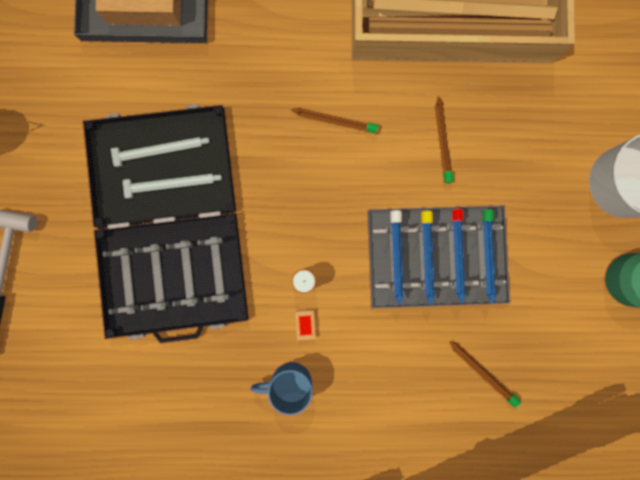

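View pics/side0.png

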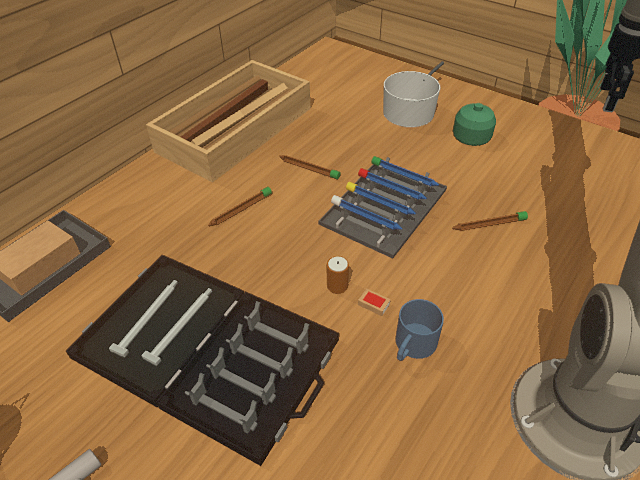

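The top view shows the rack with caps at row ~216, left to right: white (396), yellow (427), red (458), green (489). The case tray is at about (170,275) with its hinge at row ~222 above it, and the candle is at (304,281). The side view agrees. The brown pegs on the table are look-alikes.

```bash
cat > h.py <<'E'
import numpy as np,cv2
from cell import r
def params(n): 
    c=r.camera_params(n);c['f']=240/np.tan(np.radians(c['vfov']/2));return c
def world(c,u,v,d):
    u,v,d=map(np.asarray,(u,v,d))
    X=np.stack([(u-c['cx'])/c['f']*d,(v-c['cy'])/c['f']*d,d],-1)
    return (X-c['t'])@c['R']
def plane(c,u,v,z):
    C=-c['R'].T@c['t'];k=world(c,u,v,np.ones_like(np.asarray(u,float)))-C
    return C+k*((z-C[2])/k[...,2])[...,None]
def blobs(m,amin):
    n,l,s,ce=cv2.connectedComponentsWithStats(m.astype(np.uint8))
    return [l==i for i in range(1,n) if s[i,4]>=amin]
def axis(P):
    m=P.mean(0);_,s,V=np.linalg.svd(P-m,full_matrices=False);a=V[0]*np.sign(V[0][0]);return m,np.arctan2(a[1],a[0])
E
python3 - <<'E'
from h import *
z=np.load('top0.npz');p,d=z['p'],z['d'];c=params('top')
h=cv2.cvtColor(p,cv2.COLOR_RGB2HSV).astype(int)
v,u=np.mgrid[:480,:640];W=world(c,u,v,d)
roi=(u>365)&(u<510)&(v>200)&(v<310)
bl=roi&(h[...,0]>95)&(h[...,0]<120)&(h[...,1]>120)
print('pegs')
for m in blobs(bl,100):
    q=plane(c,u[m].astype(float),v[m].astype(float),.05)[:,:2];mm,a=axis(q);e=(q-mm)@[np.cos(a),np.sin(a)]
    print(np.round(mm,4),round(a,3),'span',np.round([e.min(),e.max()],3),'z',np.percentile(W[m][:,2],[5,50,95]).round(3))
print('caps')
S,V,H=h[...,1],h[...,2],h[...,0]
for n,k in dict(white=(S<60)&(V>170),yellow=(H>22)&(H<35)&(S>150)&(V>150),red=((H<6)|(H>174))&(S>180),green=(H>50)&(H<75)&(S>120)).items():
    for m in blobs(roi&(v<230)&k,25):
        q=plane(c,u[m].astype(float),v[m].astype(float),.058);print(n,m.sum(),q.mean(0).round(4),'z',np.median(W[m][:,2]).round(3))
print('cradle posts')
cr=(u>90)&(u<250)&(v>215)&(v<335)&(W[...,2]>.042)&(W[...,2]<.07)&(d>0)
for m in blobs(cr,6): print(m.sum(),u[m].mean().round(1),v[m].mean().round(1),W[m].mean(0).round(4))
k=(u>90)&(u<250)&(v>215)&(v<335)&(S<60)&(V>75)
print('cradle grey')
for m in blobs(k,60):
    q=W[m];print(m.sum(),u[m].mean().round(1),v[m].mean().round(1),q.mean(0).round(4),q[:,2].max().round(3))
t=(u>80)&(u<255)&(v>95)&(v<345)&(V<60)
m=max(blobs(t,500),key=lambda a:a.sum());print('case',cv2.minAreaRect(np.float32(plane(c,u[m].astype(float),v[m].astype(float),.02)[:,:2])))
m=(np.hypot(u-304,v-281)<14)&(S<80)&(V>150);print('candle',W[m].mean(0))
E
```

```text
pegs
[ 0.551  -0.1771] 0.041 span [-0.08   0.074] z [0.044 0.048 0.06 ]
[ 0.5539 -0.2973] 0.043 span [-0.079  0.075] z [0.044 0.049 0.059]
[ 0.5546 -0.3566] 0.044 span [-0.079  0.075] z [0.044 0.049 0.06 ]
[ 0.5499 -0.2375] 0.042 span [-0.079  0.074] z [0.045 0.048 0.059]
caps
white 107 [ 0.6382 -0.1723  0.058 ] z 0.057
yellow 114 [ 0.6382 -0.2326  0.058 ] z 0.057
red 109 [ 0.6432 -0.2927  0.058 ] z 0.057
green 114 [ 0.6424 -0.3519  0.058 ] z 0.057
cradle posts
83 209.1 241.5 [0.5863 0.1869 0.0486]
96 177.3 245.3 [0.5783 0.2477 0.0488]
94 145.8 249.2 [0.5703 0.3077 0.0488]
91 114.0 252.9 [0.5626 0.3681 0.0489]
89 215.3 298.2 [0.4775 0.1729 0.0486]
90 183.4 302.1 [0.4697 0.2334 0.0489]
95 152.6 306.1 [0.4616 0.2921 0.0483]
93 120.5 310.1 [0.4537 0.3524 0.0488]
cradle grey
123 163.9 219.5 [0.6293 0.2791 0.0343] 0.966
121 118.1 225.0 [0.6176 0.3676 0.0349] 0.966
743 215.6 269.6 [0.5323 0.1776 0.0278] 0.966
743 185.2 273.3 [0.5243 0.2377 0.0242] 0.966
759 154.8 277.1 [0.5164 0.2959 0.0277] 0.966
747 124.3 280.9 [0.5084 0.3569 0.0227] 0.966
case ((0.6205294132232666, 0.27995800971984863), (0.4548148810863495, 0.28023862838745117), 7.520998001098633)
candle [0.51273202 0.00376012 0.07482164]
```

Cradle centres (white to green): (.508,.360), (.516,.300), (.524,.241), (.532,.180), yaw 0.13. All post heights and the 60/110 mm spacings match the given sizes. Next I move above the green peg and check it with the wrist camera.

```bash
cat >> h.py <<'E'
from scipy.spatial.transform import Rotation as Rn
def go(x,y,z,yaw):
    """print turn, then tool-axis shift in cm after that turn, to bring TCP to x,y,z with tool x at yaw"""
    o=r.get_obs();q=o['eef_rot'];M=Rn.from_quat([q[1],q[2],q[3],q[0]])
    X=M.as_matrix()[:,0];t=(np.arctan2(X[1],X[0])-yaw+np.pi)%(2*np.pi)-np.pi
    M2=(M*Rn.from_euler('z',t)).as_matrix()
    print('pos',o['eef_pos'].round(4),'yaw',round(np.arctan2(X[1],X[0]),4),'tilt',M2[:2,2].round(4),'turn',round(t,3),'shift',(M2.T@(np.array([x,y,z])-o['eef_pos'])*100).round(2),'open',o['opening'].round(4),'t',o['clock'].round(2))
E
python3 -c "
from h import *
go(.56,-.356,.33,.035)"
```

```text
Traceback (most recent call last):
  File "h.py", line 23, in go
    print('pos',o['eef_pos'].round(4),'yaw',round(np.arctan2(X[1],X[0]),4),'tilt',M2[:2,2].round(4),'turn',round(t,3),'shift',(M2.T@(np.array([x,y,z])-o['eef_pos'])*100).round(2),'open',o['opening'].round(4),'t',o['clock'].round(2))
                                                                                                                                                                                          ^^^^^^^^^^^^^^^^^^
AttributeError: 'float' object has no attribute 'round'
```

```bash
sed -i "s/o\['opening'\].round(4)/round(o['opening'],4)/;s/o\['clock'\].round(2)/round(o['clock'],2)/" h.py
python3 -c "
from h import *
go(.56,-.356,.33,.035)"
```

```text
pos [ 0.2215 -0.6108  0.4038] yaw 0.3479 tilt [-0.0007  0.0016] turn 0.313 shift [ 34.73 -24.27   7.39] open 0.0855 t 0.1
```

Call:
{"api": "drive_tool", "payload": {
  "targets": [
    {"jaw": 4, "translation": [0, 0, 0], "turn": 0.156},
    {"jaw": 4, "translation": [0, 0, 0], "turn": 0.157},
    {"jaw": 4, "translation": [4.3, -3.0, 0], "turn": 0},
    {"jaw": 4, "translation": [4.3, -3.0, 0], "turn": 0},
    {"jaw": 4, "translation": [4.3, -3.0, 0], "turn": 0},
    {"jaw": 4, "translation": [4.3, -3.0, 0], "turn": 0},
    {"jaw": 4, "translation": [4.3, -3.0, 0], "turn": 0},
    {"jaw": 4, "translation": [4.3, -3.0, 0], "turn": 0}
  ]
}}

```text
clock: 1.1
eef_pos: [0.4742, -0.421, 0.4043]
eef_rot: [-0.0, 1.0, 0.017, -0.0]
wrist_force: [0.2, -0.6, 0.1]
opening: 0.0398
grip_force: 0.0
```

Call:
{"api": "drive_tool", "payload": {
  "targets": [
    {"jaw": 4, "translation": [4.4, -3.0, 2.0], "turn": 0},
    {"jaw": 4, "translation": [4.4, -3.0, 2.0], "turn": 0},
    {"jaw": 4, "translation": [0, 0, 3.3], "turn": 0},
    {"jaw": 4, "translation": [0, 0, 0], "turn": 0}
  ]
}}

```text
clock: 1.6
eef_pos: [0.5582, -0.3581, 0.3282]
eef_rot: [-0.002, 1.0, 0.018, -0.003]
wrist_force: [-0.5, -0.3, 0.7]
opening: 0.04
grip_force: 0.0
```

```bash
python3 -c "
from h import *
go(.56,-.356,.33,.035)
c=params('wrist');p,d=r.grab_frame('wrist');np.savez('w1.npz',p=p,d=d,**c);cv2.imwrite('pics/w1.png',p[:,:,::-1])"
```

```text
pos [ 0.5582 -0.3581  0.3282] yaw 0.0362 tilt [-0.0068  0.0034] turn 0.001 shift [ 0.19 -0.2  -0.18] open 0.04 t 1.6
```

View pics/w1.png

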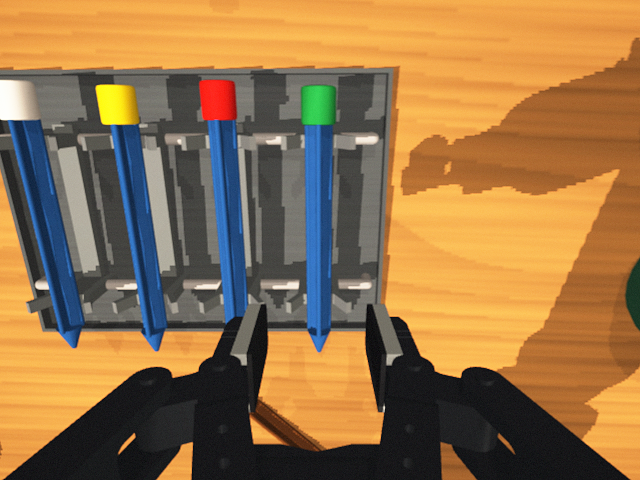

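The wrist picture shows the green peg running from (318,105) at the cap to (320,345) at the point, between the fingers, with red, yellow and white to its left.

```bash
cat >> h.py <<'E'
def pegs(p,c,d=None):
    h=cv2.cvtColor(p,cv2.COLOR_RGB2HSV).astype(int);v,u=np.mgrid[:480,:640].astype(float)
    for m in blobs((h[...,0]>95)&(h[...,0]<125)&(h[...,1]>120)&(h[...,2]>50),1500):
        W=world(c,u[m],v[m],d[m]);W=W[(W[:,2]>.03)&(W[:,2]<.3)]
        if len(W)<200: continue
        q=W[:,:2];mm,a=axis(q);e=(q-mm)@[np.cos(a),np.sin(a)]
        s=np.array([np.cos(a),np.sin(a)]);n=np.array([-s[1],s[0]]);w=(q-mm)@n
        ce=mm+n*(np.percentile(w,2)+np.percentile(w,98))/2
        print('pix',u[m].mean().round(),v[m].mean().round(),'mid',(ce+s*(e.max()-.07)).round(4),'from point',(ce+s*(e.min()+.09)).round(4),'yaw',round(a,3),'len',(e.max()-e.min()).round(4),'wid',np.percentile(w,[2,98]).round(4),'zmax',np.percentile(W[:,2],98).round(4))
E
python3 -c "
from h import *
z=dict(np.load('w1.npz'));pegs(z['p'],z,z['d'])
z=np.load('top0.npz');print('top');pegs(z['p'],params('top'),z['d'])"
```

```text
pix 48.0 226.0 mid [ 0.5652 -0.1829] from point [ 0.5572 -0.183 ] yaw 0.012 len 0.168 wid [-0.0059  0.0053] zmax 0.0593
pix 228.0 216.0 mid [ 0.5657 -0.2998] from point [ 0.5789 -0.2994] yaw 0.027 len 0.1468 wid [-0.0073  0.0092] zmax 0.0594
pix 140.0 230.0 mid [ 0.5648 -0.2399] from point [ 0.5569 -0.2401] yaw 0.021 len 0.1679 wid [-0.0061  0.0109] zmax 0.0594
pix 318.0 230.0 mid [ 0.5673 -0.3592] from point [ 0.5608 -0.3595] yaw 0.04 len 0.1665 wid [-0.0082  0.0082] zmax 0.0594
top
```

Call:
{"api": "drive_tool", "payload": {
  "targets": [
    {"jaw": 4, "translation": [0.4, 0.05, 3], "turn": 0},
    {"jaw": 4, "translation": [0, 0, 4], "turn": 0},
    {"jaw": 4, "translation": [0, 0, 3], "turn": 0},
    {"jaw": 4, "translation": [0, 0, 2], "turn": 0},
    {"jaw": 4, "translation": [0, 0, 0.9], "turn": 0},
    {"jaw": 4, "translation": [0, 0, 0], "turn": 0}
  ]
}}

```text
clock: 2.4
eef_pos: [0.5631, -0.36, 0.2032]
eef_rot: [0.0, 1.0, 0.017, 0.0]
wrist_force: [0.6, -0.2, -0.2]
opening: 0.0402
grip_force: 0.0
```

```bash
python3 -c "
from h import *
go(.562,-.3585,.1985,.035)
p,d=r.grab_frame('wrist');cv2.imwrite('pics/w2.png',p[:,:,::-1])"
```

```text
pos [ 0.5631 -0.36    0.2032] yaw 0.0344 tilt [ 0.0006 -0.0006] turn -0.001 shift [-0.11 -0.15  0.47] open 0.0402 t 2.4
```

View pics/w2.png

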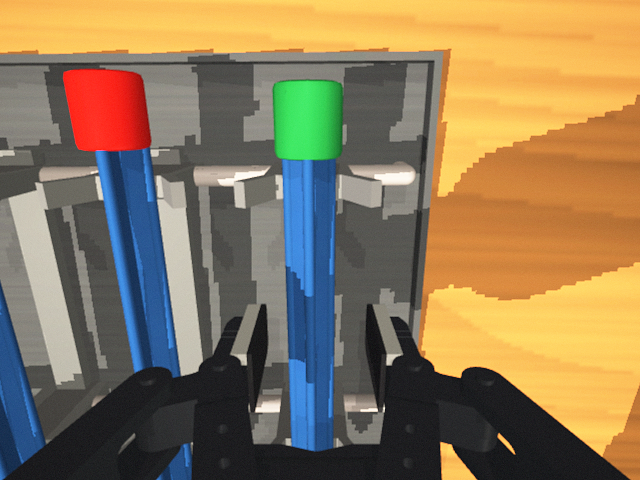

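The peg axis at column ~311 sits about 2 mm left of the mid-pad column (316). I correct that, lower and close.

Call:
{"api": "drive_tool", "payload": {
  "targets": [
    {"jaw": 4, "translation": [-0.1, -0.15, 0.45], "turn": 0},
    {"jaw": 4, "translation": [0, 0, 0], "turn": 0},
    {"jaw": 1, "translation": [0, 0, 0], "turn": 0},
    {"jaw": 1, "translation": [0, 0, 0], "turn": 0},
    {"jaw": 1, "translation": [0, 0, 0], "turn": 0},
    {"jaw": 1, "translation": [0, 0, 0], "turn": 0}
  ]
}}

```text
clock: 3.2
eef_pos: [0.5621, -0.3581, 0.1987]
eef_rot: [0.0, 1.0, 0.017, 0.0]
wrist_force: [-0.5, -0.0, 3.3]
opening: 0.015
grip_force: 58.4
```

Call:
{"api": "drive_tool", "payload": {
  "targets": [
    {"jaw": 1, "translation": [0, 0, -1.5], "turn": 0},
    {"jaw": 1, "translation": [0, 0, -3.5], "turn": 0},
    {"jaw": 1, "translation": [0, 0, -4], "turn": 0},
    {"jaw": 1, "translation": [0, 0, -4], "turn": 0},
    {"jaw": 1, "translation": [0, 0, 0], "turn": 0}
  ]
}}

```text
clock: 3.82
eef_pos: [0.5631, -0.3589, 0.3334]
eef_rot: [0.002, 1.0, 0.017, 0.004]
wrist_force: [-0.1, -0.2, 0.1]
opening: 0.0146
grip_force: 58.5
```

```bash
python3 -c "
from h import *
go(.532,.180,.33,.13)
c=params('wrist');p,d=r.grab_frame('wrist');cv2.imwrite('pics/w3.png',p[:,:,::-1]);pegs(p,c,d)"
```

```text
pos [ 0.5631 -0.3589  0.3334] yaw 0.0347 tilt [ 0.0078 -0.0047] turn -0.095 shift [  3.9  -53.84   0.06] open 0.0146 t 3.83
pix 50.0 239.0 mid [ 0.556 -0.183] from point [ 0.5567 -0.183 ] yaw 0.039 len 0.1594 wid [-0.0058  0.0039] zmax 0.0593
pix 226.0 239.0 mid [ 0.5605 -0.2997] from point [ 0.5617 -0.2997] yaw 0.039 len 0.1588 wid [-0.0072  0.0089] zmax 0.0593
pix 139.0 242.0 mid [ 0.5556 -0.2398] from point [ 0.5577 -0.2397] yaw 0.038 len 0.1579 wid [-0.0059  0.0102] zmax 0.0593
pix 316.0 296.0 mid [ 0.5623 -0.3607] from point [ 0.6071 -0.359 ] yaw 0.037 len 0.1152 wid [-0.008  0.008] zmax 0.1942
```

View pics/w3.png

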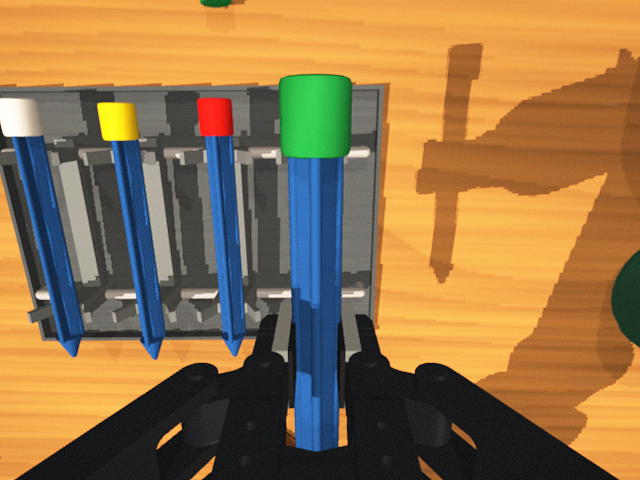

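The peg is held level with its cap away from the base. I carry it to the -90 mm cradle.

Call:
{"api": "drive_tool", "payload": {
  "targets": [
    {"jaw": 1, "translation": [0, 0, 0], "turn": -0.095},
    {"jaw": 1, "translation": [0.4, -4, 0], "turn": 0},
    {"jaw": 1, "translation": [0.4, -5.5, 0], "turn": 0},
    {"jaw": 1, "translation": [0.4, -5.5, 0], "turn": 0},
    {"jaw": 1, "translation": [0.4, -5.5, 0], "turn": 0},
    {"jaw": 1, "translation": [0.4, -5.5, 0], "turn": 0},
    {"jaw": 1, "translation": [0.4, -5.5, 0], "turn": 0},
    {"jaw": 1, "translation": [0.4, -5.5, 0], "turn": 0}
  ]
}}

```text
clock: 4.88
eef_pos: [0.5408, 0.0141, 0.3271]
eef_rot: [0.0, 0.998, 0.065, -0.001]
wrist_force: [1.2, 0.4, -0.4]
opening: 0.0146
grip_force: 58.5
```

Call:
{"api": "drive_tool", "payload": {
  "targets": [
    {"jaw": 1, "translation": [0.4, -5.5, 0], "turn": 0},
    {"jaw": 1, "translation": [0.4, -5.5, 0], "turn": 0},
    {"jaw": 1, "translation": [0.3, -4, 0], "turn": 0},
    {"jaw": 1, "translation": [0, -1.9, 0], "turn": 0},
    {"jaw": 1, "translation": [0, 0, 0], "turn": 0},
    {"jaw": 1, "translation": [0, 0, 0], "turn": 0}
  ]
}}

```text
clock: 5.62
eef_pos: [0.5312, 0.179, 0.3277]
eef_rot: [0.001, 0.998, 0.063, -0.0]
wrist_force: [-0.1, -0.6, -1.0]
opening: 0.0151
grip_force: 58.5
```

```bash
python3 -c "
from h import *
go(.532,.180,.33,.13)
c=params('wrist');p,d=r.grab_frame('wrist');cv2.imwrite('pics/w4.png',p[:,:,::-1]);pegs(p,c,d)
v,u=np.mgrid[:480,:640].astype(float);W=world(c,u,v,d)
m=(W[...,2]>.044)&(W[...,2]<.07)&(d>0)
for b in blobs(m,150): print(b.sum(),u[b].mean().round(),v[b].mean().round(),W[b].mean(0).round(4),(W[b].min(0)[:2]+W[b].max(0)[:2]).round(4)/2)"
```

```text
pos [0.5312 0.179  0.3277] yaw 0.1268 tilt [-0.0007 -0.002 ] turn -0.003 shift [ 0.09 -0.09 -0.23] open 0.0151 t 5.62
pix 316.0 295.0 mid [0.5405 0.1789] from point [0.5737 0.1832] yaw 0.128 len 0.1265 wid [-0.0081  0.0081] zmax 0.1883
210 248.0 157.0 [0.5804 0.2258 0.0528] [0.5801 0.2266]
226 8.0 157.0 [0.5606 0.3756 0.0478] [0.56055 0.375  ]
374 96.0 157.0 [0.5682 0.3187 0.0515] [0.568   0.31915]
153 151.0 157.0 [0.5729 0.2841 0.054 ] [0.57275 0.28635]
324 193.0 157.0 [0.5759 0.2595 0.0518] [0.57585 0.25965]
1743 549.0 288.0 [0.5198 0.0185 0.0576] [0.51335 0.0091 ]
166 257.0 314.0 [0.4726 0.2123 0.0516] [0.4716  0.21275]
331 40.0 316.0 [0.4519 0.3639 0.0511] [0.45125 0.36475]
294 124.0 315.0 [0.4597 0.3046 0.0513] [0.4593  0.30505]
257 209.0 315.0 [0.4675 0.2455 0.0516] [0.46665 0.2455 ]
```

View pics/w4.png

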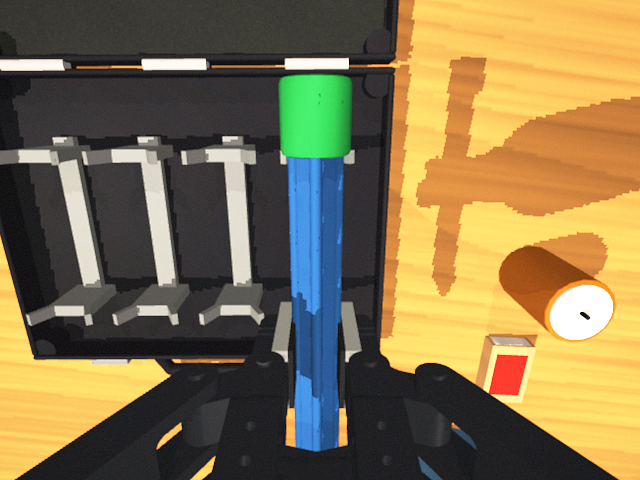

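The cradle's post horns show at about (285,157) and (349,157), evenly either side of the held peg at column 316, so it is centred. Lowering.

Call:
{"api": "drive_tool", "payload": {
  "targets": [
    {"jaw": 1, "translation": [0.1, -0.1, 3], "turn": 0},
    {"jaw": 1, "translation": [0, 0, 3.5], "turn": 0},
    {"jaw": 1, "translation": [0, 0, 3], "turn": 0},
    {"jaw": 1, "translation": [0, 0, 1.8], "turn": 0},
    {"jaw": 1, "translation": [0, 0, 1], "turn": 0},
    {"jaw": 1, "translation": [0, 0, 0.5], "turn": 0},
    {"jaw": 1, "translation": [0, 0, 0], "turn": 0},
    {"jaw": 1, "translation": [0, 0, 0], "turn": 0}
  ]
}}

```text
clock: 6.68
eef_pos: [0.5321, 0.1823, 0.2008]
eef_rot: [0.0, 0.998, 0.065, 0.001]
wrist_force: [-0.2, -2.6, -0.6]
opening: 0.0147
grip_force: 58.6
```

Call:
{"api": "drive_tool", "payload": {
  "targets": [
    {"jaw": 1, "translation": [0, 0.15, 0.1], "turn": 0},
    {"jaw": 1, "translation": [0, 0, 0], "turn": 0},
    {"jaw": 4, "translation": [0, 0, 0], "turn": 0},
    {"jaw": 4, "translation": [0, 0, 0], "turn": 0},
    {"jaw": 4, "translation": [0, 0, 0], "turn": 0}
  ]
}}

```text
clock: 7.3
eef_pos: [0.5319, 0.1812, 0.1992]
eef_rot: [-0.0, 0.998, 0.065, 0.0]
wrist_force: [-0.5, 0.7, -0.2]
opening: 0.0398
grip_force: 0.0
```

Call:
{"api": "drive_tool", "payload": {
  "targets": [
    {"jaw": 4, "translation": [0, 0, -2], "turn": 0},
    {"jaw": 4, "translation": [0, 0, -4], "turn": 0},
    {"jaw": 4, "translation": [0, 0, -4], "turn": 0},
    {"jaw": 4, "translation": [0, 0, -3], "turn": 0},
    {"jaw": 4, "translation": [0, 0, 0], "turn": 0},
    {"jaw": 4, "translation": [0, 0, 0], "turn": 0}
  ]
}}

```text
clock: 8.05
eef_pos: [0.5315, 0.1808, 0.3283]
eef_rot: [0.0, 0.998, 0.065, -0.001]
wrist_force: [0.3, 0.4, -0.6]
opening: 0.0401
grip_force: 0.0
```

```bash
python3 -c "
from h import *
go(.561,-.2985,.33,.037)
c=params('wrist');p,d=r.grab_frame('wrist');cv2.imwrite('pics/w5.png',p[:,:,::-1]);pegs(p,c,d)"
```

```text
pos [0.5315 0.1808 0.3283] yaw 0.1299 tilt [-0.0013 -0.0007] turn 0.093 shift [ 1.18 48.01 -0.13] open 0.0401 t 8.05
pix 315.0 238.0 mid [0.5407 0.1814] from point [0.5304 0.18  ] yaw 0.132 len 0.1703 wid [-0.008   0.0081] zmax 0.0596
```

View pics/w5.png

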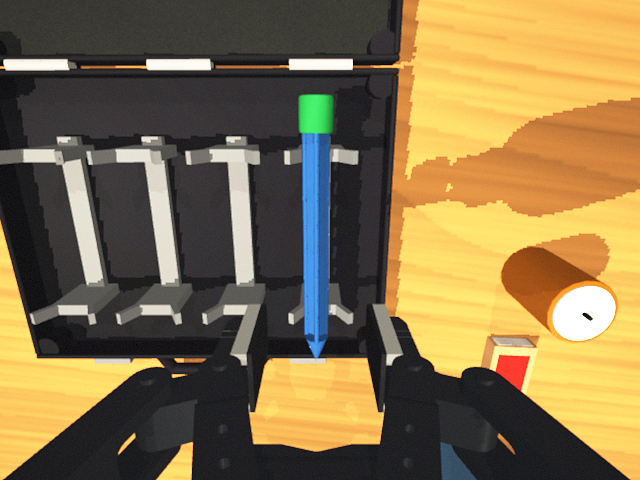

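Green is seated: cap at (316,113), axis at column 315 between horns at 285 and 357, top height 59.6 mm. Next is red. Placement y will be trimmed about 2 mm to the right.

Call:
{"api": "drive_tool", "payload": {
  "targets": [
    {"jaw": 4, "translation": [0, 0, 0], "turn": 0.093},
    {"jaw": 4, "translation": [0.1, 4, 0], "turn": 0},
    {"jaw": 4, "translation": [0.1, 5.5, 0], "turn": 0},
    {"jaw": 4, "translation": [0.1, 5.5, 0], "turn": 0},
    {"jaw": 4, "translation": [0.2, 5.5, 0], "turn": 0},
    {"jaw": 4, "translation": [0.2, 5.5, 0], "turn": 0},
    {"jaw": 4, "translation": [0.2, 5.5, 0], "turn": 0},
    {"jaw": 4, "translation": [0.2, 5.5, 0], "turn": 0}
  ]
}}

```text
clock: 9.1
eef_pos: [0.556, -0.1898, 0.3276]
eef_rot: [-0.0, 1.0, 0.019, -0.001]
wrist_force: [1.1, -0.3, 0.4]
opening: 0.0396
grip_force: 0.0
```

Call:
{"api": "drive_tool", "payload": {
  "targets": [
    {"jaw": 4, "translation": [0.1, 5.5, 0], "turn": 0},
    {"jaw": 4, "translation": [0, 4, 1], "turn": 0},
    {"jaw": 4, "translation": [0, 1.5, 2], "turn": 0},
    {"jaw": 4, "translation": [0, 0, 3], "turn": 0},
    {"jaw": 4, "translation": [0, 0, 2], "turn": 0},
    {"jaw": 4, "translation": [0, 0, 0], "turn": 0},
    {"jaw": 4, "translation": [0, 0, 0], "turn": 0}
  ]
}}

```text
clock: 9.98
eef_pos: [0.5622, -0.2975, 0.2498]
eef_rot: [0.0, 1.0, 0.019, 0.001]
wrist_force: [0.5, -0.1, 0.1]
opening: 0.04
grip_force: 0.0
```

```bash
cat > look.py <<'E'
import sys
from h import *
# column of the peg axis against mid-pad column, and remaining shift
def gap():
    c=params('wrist');p,d=r.grab_frame('wrist');h=cv2.cvtColor(p,cv2.COLOR_RGB2HSV).astype(int)
    b=(h[...,0]>95)&(h[...,0]<125)&(h[...,1]>120)&(h[...,2]>50)
    for v in(220,260,300,340):
        x=np.where(b[v,265:365])[0]+265
        if len(x): print('row',v,'peg cols',x.min(),x.max(),'mid',(x.min()+x.max())/2)
    pegs(p,c,d)
go(*map(float,sys.argv[1:5]));gap()
E
python3 look.py .561 -.2985 .1985 .037
```

```text
pos [ 0.5622 -0.2975  0.2498] yaw 0.0381 tilt [ 0.0011 -0.0003] turn 0.001 shift [-0.13  0.09  5.13] open 0.04 t 9.97
row 220 peg cols 299 336 mid 317.5
row 260 peg cols 300 335 mid 317.5
row 300 peg cols 301 334 mid 317.5
row 340 peg cols 301 334 mid 317.5
pix 64.0 270.0 mid [ 0.5698 -0.1826] from point [ 0.5733 -0.1825] yaw 0.016 len 0.1565 wid [-0.006   0.0047] zmax 0.0593
pix 318.0 282.0 mid [ 0.5716 -0.2991] from point [ 0.5614 -0.2995] yaw 0.039 len 0.1702 wid [-0.0081  0.0081] zmax 0.0593
pix 190.0 254.0 mid [ 0.5706 -0.239 ] from point [ 0.5979 -0.2385] yaw 0.017 len 0.1327 wid [-0.0069  0.0099] zmax 0.0593
```

The peg axis is at column 317.5, centred and parallel. Lower and grip red.

Call:
{"api": "drive_tool", "payload": {
  "targets": [
    {"jaw": 4, "translation": [-0.1, 0.05, 2], "turn": 0},
    {"jaw": 4, "translation": [0, 0, 2], "turn": 0},
    {"jaw": 4, "translation": [0, 0, 1.1], "turn": 0},
    {"jaw": 4, "translation": [0, 0, 0], "turn": 0},
    {"jaw": 1, "translation": [0, 0, 0], "turn": 0},
    {"jaw": 1, "translation": [0, 0, 0], "turn": 0},
    {"jaw": 1, "translation": [0, 0, 0], "turn": 0},
    {"jaw": 1, "translation": [0, 0, 0], "turn": 0}
  ]
}}

```text
clock: 11.02
eef_pos: [0.5609, -0.2989, 0.1988]
eef_rot: [0.0, 1.0, 0.018, 0.001]
wrist_force: [0.2, 0.3, 0.9]
opening: 0.0147
grip_force: 58.5
```

Call:
{"api": "drive_tool", "payload": {
  "targets": [
    {"jaw": 1, "translation": [0, 0, -1.5], "turn": 0},
    {"jaw": 1, "translation": [0, 0, -3.5], "turn": 0},
    {"jaw": 1, "translation": [0, 0, -4], "turn": 0},
    {"jaw": 1, "translation": [0, 0, -4], "turn": 0},
    {"jaw": 1, "translation": [0, 0, 0], "turn": 0},
    {"jaw": 1, "translation": [0, 0, 0], "turn": 0}
  ]
}}

```text
clock: 11.78
eef_pos: [0.5602, -0.2985, 0.3284]
eef_rot: [0.0, 1.0, 0.018, -0.0]
wrist_force: [-0.1, 0.3, 0.5]
opening: 0.0148
grip_force: 58.5
```

```bash
python3 look.py .524 .2386 .33 .13
```

```text
pos [ 0.5602 -0.2985  0.3284] yaw 0.0369 tilt [-0.0002 -0.    ] turn -0.093 shift [  3.37 -53.73  -0.16] open 0.0148 t 11.78
row 220 peg cols 290 341 mid 315.5
row 260 peg cols 291 340 mid 315.5
row 300 peg cols 292 340 mid 316.0
row 340 peg cols 295 337 mid 316.0
pix 137.0 236.0 mid [ 0.5682 -0.1795] from point [ 0.5579 -0.1796] yaw 0.011 len 0.1703 wid [-0.0063  0.0113] zmax 0.0595
pix 227.0 239.0 mid [ 0.5681 -0.2393] from point [ 0.5566 -0.2396] yaw 0.026 len 0.1715 wid [-0.0072  0.0095] zmax 0.0595
pix 316.0 293.0 mid [ 0.5696 -0.2992] from point [ 0.6032 -0.2979] yaw 0.039 len 0.1263 wid [-0.008   0.0081] zmax 0.1887
```

Call:
{"api": "drive_tool", "payload": {
  "targets": [
    {"jaw": 1, "translation": [0, 0, 0], "turn": -0.093},
    {"jaw": 1, "translation": [0.3, -4, 0], "turn": 0},
    {"jaw": 1, "translation": [0.4, -5.5, 0], "turn": 0},
    {"jaw": 1, "translation": [0.4, -5.5, 0], "turn": 0},
    {"jaw": 1, "translation": [0.4, -5.5, 0], "turn": 0},
    {"jaw": 1, "translation": [0.4, -5.5, 0], "turn": 0},
    {"jaw": 1, "translation": [0.4, -5.5, 0], "turn": 0},
    {"jaw": 1, "translation": [0.4, -5.5, 0], "turn": 0}
  ]
}}

```text
clock: 12.82
eef_pos: [0.5386, 0.0733, 0.3269]
eef_rot: [0.0, 0.998, 0.065, -0.001]
wrist_force: [0.5, 0.4, -1.0]
opening: 0.0146
grip_force: 58.5
```

Call:
{"api": "drive_tool", "payload": {
  "targets": [
    {"jaw": 1, "translation": [0.4, -5.5, 0], "turn": 0},
    {"jaw": 1, "translation": [0.3, -5.5, 0], "turn": 0},
    {"jaw": 1, "translation": [0, -4, 0], "turn": 0},
    {"jaw": 1, "translation": [0, -1.7, 1], "turn": 0},
    {"jaw": 1, "translation": [0, 0, 3], "turn": 0},
    {"jaw": 1, "translation": [0, 0, 3], "turn": 0},
    {"jaw": 1, "translation": [0, 0, 0], "turn": 0},
    {"jaw": 1, "translation": [0, 0, 0], "turn": 0}
  ]
}}

```text
clock: 13.82
eef_pos: [0.5252, 0.2374, 0.2584]
eef_rot: [0.0, 0.998, 0.064, 0.0]
wrist_force: [0.3, 0.3, -0.7]
opening: 0.0153
grip_force: 58.5
```

```bash
python3 look.py .524 .2386 .1995 .13; python3 - <<'E'
from h import *
p,d=r.grab_frame('wrist');cv2.imwrite('pics/w6.png',p[:,:,::-1])
E
```

```text
pos [0.5252 0.2374 0.2584] yaw 0.1286 tilt [ 0.0002 -0.0005] turn -0.001 shift [-0.11 -0.14  5.89] open 0.0153 t 13.82
row 220 peg cols 289 342 mid 315.5
row 260 peg cols 290 341 mid 315.5
row 300 peg cols 292 341 mid 316.5
row 340 peg cols 295 337 mid 316.0
pix 430.0 252.0 mid [0.5423 0.1817] from point [0.5673 0.1852] yaw 0.138 len 0.1348 wid [-0.01    0.0067] zmax 0.0596
pix 316.0 293.0 mid [0.5346 0.2375] from point [0.568  0.2419] yaw 0.13 len 0.1263 wid [-0.0081  0.0081] zmax 0.1188
```

View pics/w6.png

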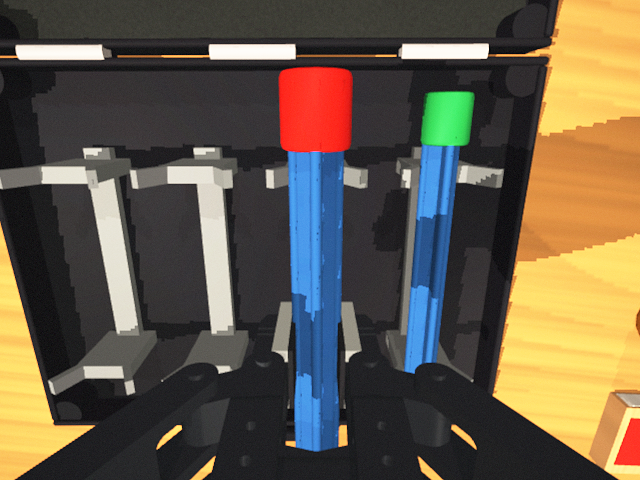

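The cradle horns span columns 266–367 (mid 316.5) and the peg is at 316, so it is aligned. Lower straight and release.

Call:
{"api": "drive_tool", "payload": {
  "targets": [
    {"jaw": 1, "translation": [-0.1, 0, 2.5], "turn": 0},
    {"jaw": 1, "translation": [0, 0, 1.8], "turn": 0},
    {"jaw": 1, "translation": [0, 0, 1.0], "turn": 0},
    {"jaw": 1, "translation": [0, 0, 0.6], "turn": 0},
    {"jaw": 1, "translation": [0, 0, 0], "turn": 0},
    {"jaw": 1, "translation": [0, 0, 0], "turn": 0}
  ]
}}

```text
clock: 14.68
eef_pos: [0.524, 0.2382, 0.1996]
eef_rot: [-0.0, 0.998, 0.065, 0.0]
wrist_force: [0.2, 0.2, -0.6]
opening: 0.0146
grip_force: 58.6
```

Call:
{"api": "drive_tool", "payload": {
  "targets": [
    {"jaw": 4, "translation": [0, 0, 0.05], "turn": 0},
    {"jaw": 4, "translation": [0, 0, 0], "turn": 0},
    {"jaw": 4, "translation": [0, 0, 0], "turn": 0},
    {"jaw": 4, "translation": [0, 0, -2], "turn": 0},
    {"jaw": 4, "translation": [0, 0, -4], "turn": 0},
    {"jaw": 4, "translation": [0, 0, -4], "turn": 0},
    {"jaw": 4, "translation": [0, 0, -3], "turn": 0},
    {"jaw": 4, "translation": [0, 0, 0], "turn": 0}
  ]
}}

```text
clock: 15.68
eef_pos: [0.5246, 0.2386, 0.3315]
eef_rot: [-0.001, 0.998, 0.065, 0.003]
wrist_force: [-0.0, -0.0, 0.4]
opening: 0.0401
grip_force: 0.0
```

```bash
python3 look.py .5565 -.2385 .33 .038
```

```text
pos [0.5246 0.2386 0.3315] yaw 0.1297 tilt [0.0054 0.0024] turn 0.092 shift [ 1.38 47.8   0.06] open 0.0401 t 15.68
row 220 peg cols 305 330 mid 317.5
row 260 peg cols 305 330 mid 317.5
row 300 peg cols 306 329 mid 317.5
row 340 peg cols 308 327 mid 317.5
pix 317.0 239.0 mid [0.523  0.2369] from point [0.5244 0.2371] yaw 0.134 len 0.1586 wid [-0.0082  0.0083] zmax 0.0593
pix 403.0 225.0 mid [0.5298 0.1798] from point [0.5575 0.1836] yaw 0.134 len 0.132 wid [-0.0091  0.0074] zmax 0.0596
```

Red is seated: mid (.5235,.237), top 59.3 mm, yaw 0.134. Now yellow.

Call:
{"api": "drive_tool", "payload": {
  "targets": [
    {"jaw": 4, "translation": [0, 0, 0], "turn": 0.092},
    {"jaw": 4, "translation": [0.1, 4, 0], "turn": 0},
    {"jaw": 4, "translation": [0.2, 5.5, 0], "turn": 0},
    {"jaw": 4, "translation": [0.2, 5.5, 0], "turn": 0},
    {"jaw": 4, "translation": [0.2, 5.5, 0], "turn": 0},
    {"jaw": 4, "translation": [0.2, 5.5, 0], "turn": 0},
    {"jaw": 4, "translation": [0.2, 5.5, 0], "turn": 0},
    {"jaw": 4, "translation": [0.2, 5.5, 0], "turn": 0}
  ]
}}

```text
clock: 16.73
eef_pos: [0.55, -0.1329, 0.327]
eef_rot: [-0.0, 1.0, 0.019, -0.001]
wrist_force: [1.7, 0.4, 0.2]
opening: 0.0403
grip_force: 0.0
```

Call:
{"api": "drive_tool", "payload": {
  "targets": [
    {"jaw": 4, "translation": [0.1, 5.5, 0], "turn": 0},
    {"jaw": 4, "translation": [0, 4, 1], "turn": 0},
    {"jaw": 4, "translation": [0, 1.3, 2], "turn": 0},
    {"jaw": 4, "translation": [0, 0, 3], "turn": 0},
    {"jaw": 4, "translation": [0, 0, 2], "turn": 0},
    {"jaw": 4, "translation": [0, 0, 0], "turn": 0},
    {"jaw": 4, "translation": [0, 0, 0], "turn": 0}
  ]
}}

```text
clock: 17.6
eef_pos: [0.5561, -0.2381, 0.2486]
eef_rot: [-0.0, 1.0, 0.02, -0.0]
wrist_force: [0.2, -0.3, 0.1]
opening: 0.0401
grip_force: 0.0
```

```bash
python3 look.py .5565 -.2385 .1985 .038
```

```text
pos [ 0.5561 -0.2381  0.2486] yaw 0.0393 tilt [-0.0001  0.0005] turn 0.001 shift [0.04 0.04 5.01] open 0.0401 t 17.6
row 220 peg cols 298 335 mid 316.5
row 260 peg cols 299 334 mid 316.5
row 300 peg cols 300 334 mid 317.0
row 340 peg cols 300 333 mid 316.5
pix 187.0 245.0 mid [ 0.5641 -0.1787] from point [ 0.5945 -0.178 ] yaw 0.022 len 0.1297 wid [-0.0068  0.0099] zmax 0.0594
pix 316.0 279.0 mid [ 0.5655 -0.2389] from point [ 0.5576 -0.2393] yaw 0.039 len 0.1679 wid [-0.0081  0.0081] zmax 0.0593
```

Call:
{"api": "drive_tool", "payload": {
  "targets": [
    {"jaw": 4, "translation": [0.05, 0, 2], "turn": 0},
    {"jaw": 4, "translation": [0, 0, 2], "turn": 0},
    {"jaw": 4, "translation": [0, 0, 1.0], "turn": 0},
    {"jaw": 4, "translation": [0, 0, 0], "turn": 0},
    {"jaw": 1, "translation": [0, 0, 0], "turn": 0},
    {"jaw": 1, "translation": [0, 0, 0], "turn": 0},
    {"jaw": 1, "translation": [0, 0, 0], "turn": 0},
    {"jaw": 1, "translation": [0, 0, 0], "turn": 0}
  ]
}}

```text
clock: 18.65
eef_pos: [0.5567, -0.2392, 0.1993]
eef_rot: [0.0, 1.0, 0.019, 0.001]
wrist_force: [0.4, 0.3, 2.0]
opening: 0.0145
grip_force: 58.5
```

Call:
{"api": "drive_tool", "payload": {
  "targets": [
    {"jaw": 1, "translation": [0, 0, -1.5], "turn": 0},
    {"jaw": 1, "translation": [0, 0, -3.5], "turn": 0},
    {"jaw": 1, "translation": [0, 0, -4], "turn": 0},
    {"jaw": 1, "translation": [0, 0, -4], "turn": 0},
    {"jaw": 1, "translation": [0, 0, 0], "turn": 0},
    {"jaw": 1, "translation": [0, 0, 0], "turn": 0}
  ]
}}

```text
clock: 19.4
eef_pos: [0.556, -0.2389, 0.3289]
eef_rot: [0.0, 1.0, 0.019, -0.0]
wrist_force: [-0.9, 0.6, -0.4]
opening: 0.015
grip_force: 58.5
```

```bash
python3 look.py .516 .298 .33 .13
```

```text
pos [ 0.556  -0.2389  0.3289] yaw 0.0378 tilt [-0.0003 -0.    ] turn -0.092 shift [  3.   -53.76  -0.11] open 0.015 t 19.4
row 220 peg cols 290 341 mid 315.5
row 260 peg cols 291 340 mid 315.5
row 300 peg cols 292 340 mid 316.0
row 340 peg cols 295 337 mid 316.0
pix 225.0 232.0 mid [ 0.5635 -0.1788] from point [ 0.5579 -0.179 ] yaw 0.03 len 0.1657 wid [-0.0071  0.0094] zmax 0.0595
pix 316.0 293.0 mid [ 0.5653 -0.2396] from point [ 0.5983 -0.2383] yaw 0.04 len 0.127 wid [-0.008   0.0081] zmax 0.1888
```

Call:
{"api": "drive_tool", "payload": {
  "targets": [
    {"jaw": 1, "translation": [0, 0, 0], "turn": -0.092},
    {"jaw": 1, "translation": [0.3, -4, 0], "turn": 0},
    {"jaw": 1, "translation": [0.4, -5.5, 0], "turn": 0},
    {"jaw": 1, "translation": [0.3, -5.5, 0], "turn": 0},
    {"jaw": 1, "translation": [0.4, -5.5, 0], "turn": 0},
    {"jaw": 1, "translation": [0.3, -5.5, 0], "turn": 0},
    {"jaw": 1, "translation": [0.4, -5.5, 0], "turn": 0},
    {"jaw": 1, "translation": [0.3, -5.5, 0], "turn": 0}
  ]
}}

```text
clock: 20.45
eef_pos: [0.5314, 0.1324, 0.3274]
eef_rot: [0.0, 0.998, 0.065, -0.001]
wrist_force: [0.1, 0.2, 0.1]
opening: 0.0149
grip_force: 58.5
```

Call:
{"api": "drive_tool", "payload": {
  "targets": [
    {"jaw": 1, "translation": [0.3, -5.5, 0], "turn": 0},
    {"jaw": 1, "translation": [0.3, -5.5, 0], "turn": 0},
    {"jaw": 1, "translation": [0, -4, 0], "turn": 0},
    {"jaw": 1, "translation": [0, -1.8, 1], "turn": 0},
    {"jaw": 1, "translation": [0, 0, 3], "turn": 0},
    {"jaw": 1, "translation": [0, 0, 3], "turn": 0},
    {"jaw": 1, "translation": [0, 0, 0], "turn": 0},
    {"jaw": 1, "translation": [0, 0, 0], "turn": 0}
  ]
}}

```text
clock: 21.45
eef_pos: [0.517, 0.2976, 0.2589]
eef_rot: [0.0, 0.998, 0.064, 0.0]
wrist_force: [-0.2, 1.0, -1.0]
opening: 0.0147
grip_force: 58.6
```

```bash
python3 look.py .516 .298 .1995 .13; python3 - <<'E'
from h import *
p,d=r.grab_frame('wrist');cv2.imwrite('pics/w7.png',p[:,:,::-1])
E
```

```text
pos [0.517  0.2976 0.2589] yaw 0.1286 tilt [ 0.0003 -0.0004] turn -0.001 shift [-0.09 -0.05  5.94] open 0.0147 t 21.45
row 220 peg cols 289 342 mid 315.5
row 260 peg cols 290 341 mid 315.5
row 300 peg cols 291 341 mid 316.0
row 340 peg cols 295 337 mid 316.0
pix 436.0 250.0 mid [0.5347 0.2389] from point [0.5577 0.2422] yaw 0.142 len 0.1367 wid [-0.0099  0.0067] zmax 0.0593
pix 549.0 274.0 mid [0.5438 0.1858] from point [0.54   0.1852] yaw 0.156 len 0.1639 wid [-0.0053  0.0062] zmax 0.0595
pix 316.0 293.0 mid [0.5263 0.2977] from point [0.558  0.3019] yaw 0.131 len 0.1279 wid [-0.0082  0.0081] zmax 0.1188
```

View pics/w7.png

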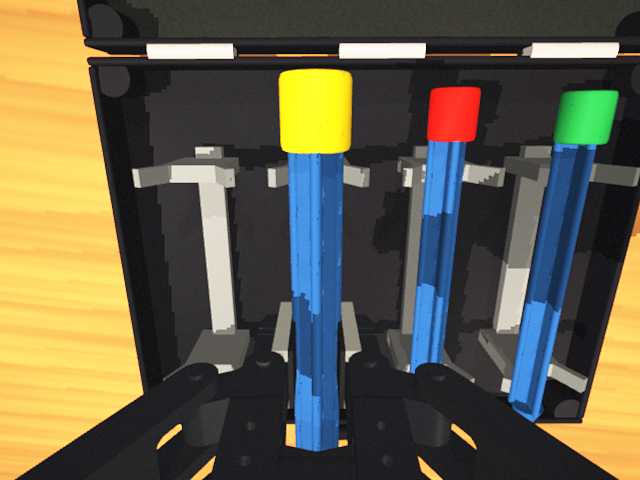

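Horns span 268–369 (mid 318.5) with the peg at 316, so I shift 1–2 mm right and lower yellow.

Call:
{"api": "drive_tool", "payload": {
  "targets": [
    {"jaw": 1, "translation": [-0.1, 0.1, 2.5], "turn": 0},
    {"jaw": 1, "translation": [0, 0, 1.8], "turn": 0},
    {"jaw": 1, "translation": [0, 0, 1.0], "turn": 0},
    {"jaw": 1, "translation": [0, 0, 0.6], "turn": 0},
    {"jaw": 1, "translation": [0, 0, 0], "turn": 0},
    {"jaw": 1, "translation": [0, 0, 0], "turn": 0}
  ]
}}

```text
clock: 22.3
eef_pos: [0.5158, 0.2974, 0.2001]
eef_rot: [-0.0, 0.998, 0.065, 0.0]
wrist_force: [0.4, 0.7, 0.7]
opening: 0.0149
grip_force: 58.6
```

Call:
{"api": "drive_tool", "payload": {
  "targets": [
    {"jaw": 4, "translation": [0, 0, 0.05], "turn": 0},
    {"jaw": 4, "translation": [0, 0, 0], "turn": 0},
    {"jaw": 4, "translation": [0, 0, 0], "turn": 0},
    {"jaw": 4, "translation": [0, 0, -2], "turn": 0},
    {"jaw": 4, "translation": [0, 0, -4], "turn": 0},
    {"jaw": 4, "translation": [0, 0, -4], "turn": 0},
    {"jaw": 4, "translation": [0, 0, -3], "turn": 0},
    {"jaw": 4, "translation": [0, 0, 0], "turn": 0}
  ]
}}

```text
clock: 23.3
eef_pos: [0.5164, 0.298, 0.3336]
eef_rot: [-0.002, 0.998, 0.065, 0.003]
wrist_force: [0.2, 0.0, -0.4]
opening: 0.0402
grip_force: 0.0
```

```bash
python3 look.py .5565 -.1785 .33 .038
```

```text
pos [0.5164 0.298  0.3336] yaw 0.1298 tilt [0.0067 0.0038] turn 0.092 shift [ 2.2  47.77  0.2 ] open 0.0402 t 23.3
row 220 peg cols 305 331 mid 318.0
row 260 peg cols 306 331 mid 318.5
row 300 peg cols 307 330 mid 318.5
row 340 peg cols 309 328 mid 318.5
pix 406.0 226.0 mid [0.5233 0.2371] from point [0.5432 0.2399] yaw 0.139 len 0.14 wid [-0.0091  0.0074] zmax 0.0594
pix 488.0 241.0 mid [0.5296 0.1802] from point [0.5295 0.1802] yaw 0.132 len 0.1601 wid [-0.0102  0.006 ] zmax 0.0595
pix 318.0 240.0 mid [0.5145 0.296 ] from point [0.5146 0.296 ] yaw 0.134 len 0.16 wid [-0.0083  0.0083] zmax 0.0593
```

Yellow is seated: (.5145,.296), top 59.3 mm. Last is white.

Call:
{"api": "drive_tool", "payload": {
  "targets": [
    {"jaw": 4, "translation": [0, 0, 0], "turn": 0.092},
    {"jaw": 4, "translation": [0.3, 4, 0], "turn": 0},
    {"jaw": 4, "translation": [0.3, 5.5, 0], "turn": 0},
    {"jaw": 4, "translation": [0.3, 5.5, 0], "turn": 0},
    {"jaw": 4, "translation": [0.3, 5.5, 0], "turn": 0},
    {"jaw": 4, "translation": [0.3, 5.5, 0], "turn": 0},
    {"jaw": 4, "translation": [0.3, 5.5, 0], "turn": 0},
    {"jaw": 4, "translation": [0.3, 5.5, 0], "turn": 0}
  ]
}}

```text
clock: 24.35
eef_pos: [0.5499, -0.0735, 0.3283]
eef_rot: [-0.0, 1.0, 0.019, -0.001]
wrist_force: [0.2, 0.0, 0.0]
opening: 0.0397
grip_force: 0.0
```

Call:
{"api": "drive_tool", "payload": {
  "targets": [
    {"jaw": 4, "translation": [0.1, 5.5, 0], "turn": 0},
    {"jaw": 4, "translation": [0, 4, 1], "turn": 0},
    {"jaw": 4, "translation": [0, 1.3, 2], "turn": 0},
    {"jaw": 4, "translation": [0, 0, 3], "turn": 0},
    {"jaw": 4, "translation": [0, 0, 2], "turn": 0},
    {"jaw": 4, "translation": [0, 0, 0], "turn": 0},
    {"jaw": 4, "translation": [0, 0, 0], "turn": 0}
  ]
}}

```text
clock: 25.22
eef_pos: [0.5559, -0.1787, 0.2493]
eef_rot: [-0.0, 1.0, 0.02, 0.0]
wrist_force: [0.2, 0.3, 1.5]
opening: 0.04
grip_force: 0.0
```

```bash
python3 look.py .5565 -.1785 .1985 .038
```

```text
pos [ 0.5559 -0.1787  0.2493] yaw 0.0393 tilt [0.0001 0.0004] turn 0.001 shift [ 0.06 -0.01  5.08] open 0.04 t 25.23
row 220 peg cols 296 332 mid 314.0
row 260 peg cols 297 332 mid 314.5
row 300 peg cols 297 332 mid 314.5
row 340 peg cols 298 331 mid 314.5
pix 314.0 277.0 mid [ 0.5652 -0.1785] from point [ 0.5573 -0.1788] yaw 0.039 len 0.1679 wid [-0.0082  0.0082] zmax 0.0593
```

Call:
{"api": "drive_tool", "payload": {
  "targets": [
    {"jaw": 4, "translation": [0.05, -0.1, 2], "turn": 0},
    {"jaw": 4, "translation": [0, 0, 2], "turn": 0},
    {"jaw": 4, "translation": [0, 0, 1.1], "turn": 0},
    {"jaw": 4, "translation": [0, 0, 0], "turn": 0},
    {"jaw": 1, "translation": [0, 0, 0], "turn": 0},
    {"jaw": 1, "translation": [0, 0, 0], "turn": 0},
    {"jaw": 1, "translation": [0, 0, 0], "turn": 0},
    {"jaw": 1, "translation": [0, 0, 0], "turn": 0}
  ]
}}

```text
clock: 26.28
eef_pos: [0.5567, -0.1788, 0.1992]
eef_rot: [0.0, 1.0, 0.019, 0.001]
wrist_force: [-0.1, 0.7, 6.4]
opening: 0.0149
grip_force: 58.5
```

Call:
{"api": "drive_tool", "payload": {
  "targets": [
    {"jaw": 1, "translation": [0, 0, -1.5], "turn": 0},
    {"jaw": 1, "translation": [0, 0, -3.5], "turn": 0},
    {"jaw": 1, "translation": [0, 0, -4], "turn": 0},
    {"jaw": 1, "translation": [0, 0, -4], "turn": 0},
    {"jaw": 1, "translation": [0, 0, 0], "turn": 0},
    {"jaw": 1, "translation": [0, 0, 0], "turn": 0}
  ]
}}

```text
clock: 27.02
eef_pos: [0.5556, -0.1785, 0.3279]
eef_rot: [-0.0, 1.0, 0.019, -0.0]
wrist_force: [-0.3, 0.9, -2.3]
opening: 0.0148
grip_force: 58.6
```

```bash
python3 look.py .508 .3573 .33 .13
```

```text
pos [ 0.5556 -0.1785  0.3279] yaw 0.0379 tilt [-0.0009  0.    ] turn -0.092 shift [  2.23 -53.75  -0.2 ] open 0.0148 t 27.02
row 220 peg cols 290 341 mid 315.5
row 260 peg cols 291 340 mid 315.5
row 300 peg cols 292 340 mid 316.0
row 340 peg cols 296 337 mid 316.5
pix 316.0 293.0 mid [ 0.5649 -0.1792] from point [ 0.5977 -0.1779] yaw 0.041 len 0.1272 wid [-0.008   0.0081] zmax 0.1877
```

Call:
{"api": "drive_tool", "payload": {
  "targets": [
    {"jaw": 1, "translation": [0, 0, 0], "turn": -0.092},
    {"jaw": 1, "translation": [0.2, -4, 0], "turn": 0},
    {"jaw": 1, "translation": [0.3, -5.5, 0], "turn": 0},
    {"jaw": 1, "translation": [0.2, -5.5, 0], "turn": 0},
    {"jaw": 1, "translation": [0.3, -5.5, 0], "turn": 0},
    {"jaw": 1, "translation": [0.2, -5.5, 0], "turn": 0},
    {"jaw": 1, "translation": [0.3, -5.5, 0], "turn": 0},
    {"jaw": 1, "translation": [0.2, -5.5, 0], "turn": 0}
  ]
}}

```text
clock: 28.08
eef_pos: [0.5242, 0.1918, 0.3266]
eef_rot: [0.001, 0.998, 0.065, -0.001]
wrist_force: [0.7, -0.9, 0.2]
opening: 0.0151
grip_force: 58.6
```

Call:
{"api": "drive_tool", "payload": {
  "targets": [
    {"jaw": 1, "translation": [0.3, -5.5, 0], "turn": 0},
    {"jaw": 1, "translation": [0.2, -5.5, 0], "turn": 0},
    {"jaw": 1, "translation": [0, -4, 0], "turn": 0},
    {"jaw": 1, "translation": [0, -1.7, 1], "turn": 0},
    {"jaw": 1, "translation": [0, 0, 3], "turn": 0},
    {"jaw": 1, "translation": [0, 0, 3], "turn": 0},
    {"jaw": 1, "translation": [0, 0, 0], "turn": 0},
    {"jaw": 1, "translation": [0, 0, 0], "turn": 0}
  ]
}}

```text
clock: 29.08
eef_pos: [0.509, 0.356, 0.2584]
eef_rot: [0.0, 0.998, 0.064, 0.0]
wrist_force: [0.3, -0.3, 1.3]
opening: 0.015
grip_force: 58.6
```

```bash
python3 look.py .508 .3573 .1995 .13; python3 - <<'E'
from h import *
p,d=r.grab_frame('wrist');cv2.imwrite('pics/w8.png',p[:,:,::-1])
E
```

```text
pos [0.509  0.356  0.2584] yaw 0.1287 tilt [ 0.0003 -0.0005] turn -0.001 shift [-0.08 -0.15  5.89] open 0.015 t 29.07
row 220 peg cols 289 342 mid 315.5
row 260 peg cols 290 341 mid 315.5
row 300 peg cols 292 340 mid 316.0
row 340 peg cols 295 337 mid 316.0
pix 552.0 272.0 mid [0.5357 0.243 ] from point [0.5302 0.2421] yaw 0.153 len 0.1656 wid [-0.0048  0.0057] zmax 0.0593
pix 434.0 250.0 mid [0.5265 0.2981] from point [0.5498 0.3015] yaw 0.141 len 0.1364 wid [-0.0098  0.0067] zmax 0.0593
pix 316.0 292.0 mid [0.5182 0.3561] from point [0.5506 0.3603] yaw 0.131 len 0.1274 wid [-0.0082  0.0081] zmax 0.1182
pix 630.0 378.0 mid [0.5775 0.229 ] from point [0.5244 0.2023] yaw 0.464 len 0.2195 wid [-0.0096  0.0078] zmax 0.0556
```

View pics/w8.png

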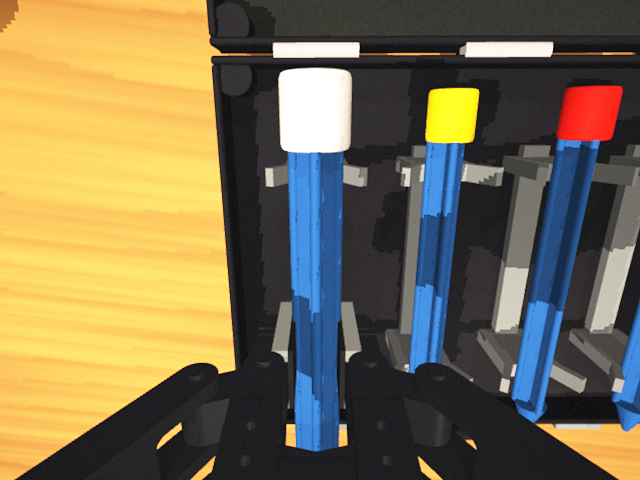

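Horns span 265–367 (mid 316), the peg is at 316: aligned. Lower white and release.

Call:
{"api": "drive_tool", "payload": {
  "targets": [
    {"jaw": 1, "translation": [-0.1, 0, 2.5], "turn": 0},
    {"jaw": 1, "translation": [0, 0, 1.8], "turn": 0},
    {"jaw": 1, "translation": [0, 0, 1.0], "turn": 0},
    {"jaw": 1, "translation": [0, 0, 0.6], "turn": 0},
    {"jaw": 1, "translation": [0, 0, 0], "turn": 0},
    {"jaw": 1, "translation": [0, 0, 0], "turn": 0}
  ]
}}

```text
clock: 29.92
eef_pos: [0.5076, 0.3567, 0.1995]
eef_rot: [-0.0, 0.998, 0.065, 0.0]
wrist_force: [0.8, 0.1, -1.0]
opening: 0.015
grip_force: 58.6
```

Call:
{"api": "drive_tool", "payload": {
  "targets": [
    {"jaw": 4, "translation": [0, 0, 0.05], "turn": 0},
    {"jaw": 4, "translation": [0, 0, 0], "turn": 0},
    {"jaw": 4, "translation": [0, 0, 0], "turn": 0},
    {"jaw": 4, "translation": [0, 0, -2], "turn": 0},
    {"jaw": 4, "translation": [0, 0, -4], "turn": 0},
    {"jaw": 4, "translation": [0, 0, -4], "turn": 0},
    {"jaw": 4, "translation": [0, 0, -3], "turn": 0},
    {"jaw": 4, "translation": [0, 0, 0], "turn": 0}
  ]
}}

```text
clock: 30.92
eef_pos: [0.5081, 0.3574, 0.3331]
eef_rot: [-0.002, 0.998, 0.065, 0.003]
wrist_force: [-0.0, -0.2, -0.1]
opening: 0.0399
grip_force: 0.0
```

Call:
{"api": "drive_tool", "payload": {
  "targets": [
    {"jaw": 4, "translation": [0, 3, 0], "turn": 0},
    {"jaw": 4, "translation": [0, 3, 0], "turn": 0},
    {"jaw": 4, "translation": [0, 3, 0], "turn": 0},
    {"jaw": 4, "translation": [0, 0, 0], "turn": 0},
    {"jaw": 4, "translation": [0, 0, 0], "turn": 0}
  ]
}}

```text
clock: 31.55
eef_pos: [0.5186, 0.2681, 0.3284]
eef_rot: [-0.0, 0.998, 0.065, -0.0]
wrist_force: [0.2, 0.1, 0.5]
opening: 0.04
grip_force: 0.0
```

```bash
python3 look.py .516 .27 .33 .13; python3 - <<'E'
from h import *
p,d=r.grab_frame('wrist');cv2.imwrite('pics/w9.png',p[:,:,::-1])
p,d=r.grab_frame('top');cv2.imwrite('pics/t9.png',p[:,:,::-1])
E
```

```text
pos [0.5186 0.2681 0.3284] yaw 0.1306 tilt [-0.0007  0.0006] turn 0.001 shift [-0.23 -0.22 -0.16] open 0.04 t 31.55
row 220 peg cols 265 364 mid 314.5
row 260 peg cols 265 364 mid 314.5
row 300 peg cols 265 364 mid 314.5
row 340 peg cols 267 364 mid 315.5
pix 184.0 237.0 mid [0.5172 0.3565] from point [0.5078 0.3553] yaw 0.121 len 0.1695 wid [-0.0067  0.0102] zmax 0.0594
pix 273.0 235.0 mid [0.524  0.2972] from point [0.5154 0.2961] yaw 0.133 len 0.1686 wid [-0.0075  0.0088] zmax 0.0597
pix 361.0 232.0 mid [0.5318 0.2383] from point [0.5239 0.2373] yaw 0.131 len 0.168 wid [-0.0089  0.0075] zmax 0.0595
pix 447.0 237.0 mid [0.5403 0.1815] from point [0.5295 0.18  ] yaw 0.142 len 0.1709 wid [-0.0102  0.0066] zmax 0.0596
```

View pics/w9.png

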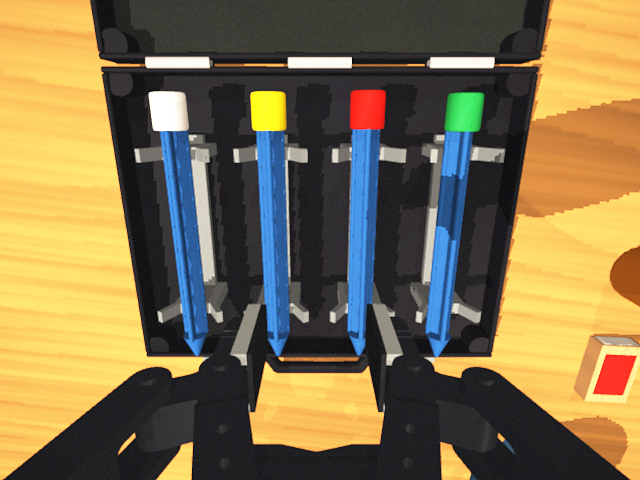

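View pics/t9.png

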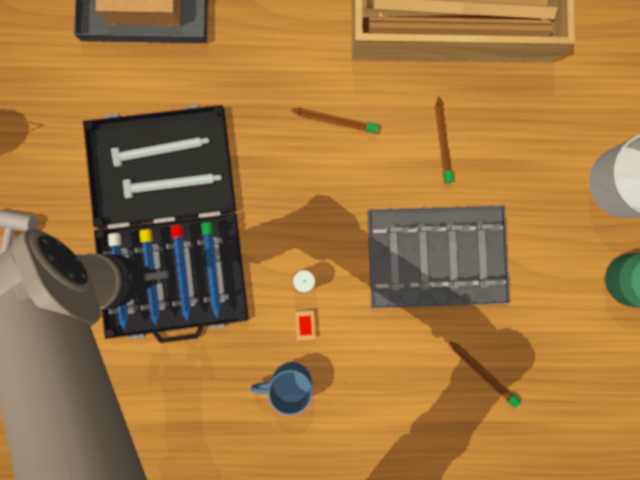

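Both views show all four pegs seated in the order white, yellow, red, green, with caps at the hinge (row ~110) and tops about 59.5 mm up. The candle is still at (304,281) and the gripper is clear.

```bash
python3 -c "
from cell import r
print(r.hand_in())"
```

```text
the job is handed in; nothing more can be done
None
```

The four pegs lie seated in the case in the order white, yellow, red, green with caps to the hinge, the candle is unmoved, and the job was handed in after about 32 s (the verdict was not reported back).

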